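Roll-test the label-printer rollers and reject the worn

ROBOT

A 7-joint arm with a two-finger parallel gripper is mounted at the origin on the work surface. World frame = base frame: x ahead of the robot, y to its left, z up, the work surface at z = 0. Lengths are in m, angles in rad, forces in N, time in s.
With the tool pointing down it reaches from about 0.4 to 0.85 m from the base axis. Payload 10.4 kg.
Tool frame: the origin (TCP) lies at the very end of the fingers, on their centre line; the grasp point (between the pads) lies 19 mm behind it; x points along the fingers, y is the direction in which the jaws open and shut, and the axes are right-handed (so a half turn about x gives the same grasp; the last joint's range is limited). The gripper opens to 85 mm and grips with 20 to 120 N. Pads are 22 mm wide; open, the fingers measure 114 mm over their backs; the gripper's body (76 mm by 85 mm) begins 54 mm behind the grasp point. The pads swing forward as they close: fully open they stand 13 mm farther back than shut.
Start: joints at [-1.348, 0.332, -0.065, 1.46, 0.022, 1.35, -0.088], TCP at [0.152, 0.606, 0.231] pointing down, gripper open.
Joint ranges: [-2.6, 2.6], [-0.5, 2.12], [-1.47, 1.34], [0.16, 2.42], [-1.27, 4.41], [0.06, 2.06], [-2.6, 2.6]. Speed limits (rad/s): [2.22, 2.22, 2.79, 2.79, 3.14, 3.14, 3.14].

INTERFACE

Orientations are given as a unit quaternion [x, y, z, w].
In Python, from workcell import monitor, camera, ticket, regions_of gives the robot as it stands.
- The arm moves only by the tool step_arm, never from a script. Its argument "increments" is a list of rows, each a list of 5 numbers: the finger opening in m, from 0 to 0.0854, then the shift along the world's x, y, z in m, then the turn about the world's z in rad. A call has 1 to 12 rows; each row shifts and turns the commanded pose from where the row before left it; what a row does not reach is not made up. A row lasts 1/12 s, in which the tool goes at most 41.7 mm and 7.16 degrees, less where a joint would pass 70% of its speed; a pose out of reach is approached as far as the arm can. A call with a gripper value outside its range is refused whole. The fingers move at their own pace and stop on an object; "force" is the grip in N (left out, the last holds). Time passes only in rows, so rows that do not move let the fingers close. It gives the time, the measured TCP pose, the force and the opening at its end, in the units of the state.
- monitor.get_obs(): the state, without advancing time (a new reading comes with each control period).
- camera(name): name is "side" or "top"; returns a dict with "color" (384x512x3 uint8, red, green, blue), "range_z" (384x512 float32, m along the optical axis (not along the pixel's ray), 0 where there is no reading), "fx", "fy", "cx", "cy" (pixels), "cam_to_world" (4x4, takes a point from camera to world coordinates). Camera axes: x right, y up, looking along -z (the intrinsics and any distortion apply to the point x, -y, -z); pixel columns grow to the right and rows downward; lengths in m; the calibration is good to about 2 mm. A picture is of the moment at which its call begins.
- ticket.hand_in(): hands the job in, once; it reports no verdict.
Trained networks look in a picture, given as the dict that the camera call returned (one of the last four; its "shot" number tells which), for a name from the list of things; names that differ only in an ending like _2 or _b are one class to them, and where a whole thing is asked for, a point or a joint stands for the part that bears it (a point fixed in the world has none). Each returns a list of dicts, best first, with "p" (0 to 1); they miss things now and then, are a little off and sometimes report something else, mostly with a low value. They report only what shows in the picture. A call takes as long as a camera call. They do not tell look-alikes from the thing itself.
- regions_of(picture, query): "region" (384x512 bool, what is visible of it) and "centre" ([row, column] in pixels, amid what is visible of it).
The state is a dict: "clock": time; "joint_pos": joint angles; "joint_velocities": joint speeds; "tau": joint torques, N m; "position": TCP position; "ee_rot": TCP orientation; "ft_force": force on the tool from outside, world axes, zero at the start; "torque": the same for the moment, N m; "grip_width": opening from 0.0 (shut) to 1.0 (fully open).
Only numpy, scipy, OpenCV 4.12 (cv2) and the standard library are available. Lean on these libraries where they do the work, as an engineer would, in place of code of your own. Each camera call takes 0.05 s, during which the arm holds its last target. There are 200 camera calls.

TASK

Lay the three loose printer rollers side by side on the upper (handle) half of the test plate, crosswise so that they can roll towards the trough, let go of them, then raise the plate by its bar handle so that it tips towards the trough: sound rollers run across the plate and drop into the trough, while a worn one only rocks and stays on the plate. Lower the plate all the way back down under control, without letting it fall, then put every roller that did not run off into the grey open bin, leaving the sound ones lying in the trough. Do not move or knock over the vial, the label roll or the sanitizer bottle.

Things in the scene. Friction and masses are not known exactly. Their poses are not given: they have to be found in the camera images.
- roller_a_c (a point): centre (on the axis, mid-length) of one of three like rollers: black rubber tyre 28 mm across, 58 mm long, steel stub 8 x 8 mm at each end, 50 to 100 g; y along it. Lies on the counter. Either sound (round: rolls on the least slope) or worn (a flat 2 mm deep, 14 mm wide along the tyre; starts lying on that flat, axis 12 mm up; unless turned over it only rocks and stays put on the tipped plate). Rolling tells which.
- roller_b_c (a point): centre (on the axis, mid-length) of one of three like rollers: black rubber tyre 28 mm across, 58 mm long, steel stub 8 x 8 mm at each end, 50 to 100 g; y along it. Lies on the counter. Either sound (round: rolls on the least slope) or worn (a flat 2 mm deep, 14 mm wide along the tyre; starts lying on that flat, axis 12 mm up; unless turned over it only rocks and stays put on the tipped plate). Rolling tells which.
- roller_c_c (a point): centre (on the axis, mid-length) of one of three like rollers: black rubber tyre 28 mm across, 58 mm long, steel stub 8 x 8 mm at each end, 50 to 100 g; y along it. Lies on the counter. Either sound (round: rolls on the least slope) or worn (a flat 2 mm deep, 14 mm wide along the tyre; starts lying on that flat, axis 12 mm up; unless turned over it only rocks and stays put on the tipped plate). Rolling tells which.
- station: the fixed test station: grey base 300 mm wide (its y). Its x axis points from the handle towards the trough, the way rollers run; origin on the counter; the base and trough reach 90 mm from it on the handle side and 164 mm on the trough side (the handle bar 122 mm), to 150 mm either side in y. It stands anywhere within some cm and is yawed.
- plate (a joint): tilt of the hinged plate about its trough-side edge, rad: 0 = down at its rest, where the plate leans BACK 0.05 rad towards the handle; grows as the handle is raised; level at 0.05; stop at 0.28. The plate falls back under its weight when let go (lifting takes about 4 N at the handle).
- plate_top (a point): middle of the plate's flat upper face, z normal to it, x towards the trough, y along the hinge. Bare aluminium, 176 mm (x) by 286 mm (y), about 32 mm above the counter here. At the handle edge a lip 6 mm high, 4 mm thick, inner face at x = -88 mm; no lip at the trough edge. Upper half: x < 0. Room for three rollers in a row along y, 90 mm apart.
- plate_hinge (a point): point on the hinge axis (which runs along the plate's y) at the middle of its width, at the height of the plate's upper surface.
- plate_handle (a point): middle of the handle: a round steel bar 10 mm in diameter and 90 mm long running along the plate's y, 31 mm outside the lip and 20 mm above the plate's surface, on two arms 40 mm either side of its middle; about 46 mm above the counter at rest. Pinch it from above across the bar; it turns freely between the fingers as the plate tilts.
- trough (a point): middle of the floor of the catch trough beyond the hinge (axes as the station's): inside 62 mm (x) by 292 mm (y), floor 12 mm above the counter, outer walls' top 45 mm above the counter.
- bin_in (a point): middle of the inner floor of the reject bin, an open grey plastic box 130 mm (its x) by 120 mm (its y), 50 mm high, walls 4 mm, floor 4 mm above the counter; it does not move.
- vial: bystander: small amber jar with white cap, 38 mm in diameter, 60 mm high, standing; origin at the centre of its underside. Loose.
- label_roll: bystander: paper roll standing on its end, 60 mm in diameter, 50 mm high; origin at the centre of its underside. Loose.
- sanitizer: bystander: squat bottle 50 mm in diameter, 65 mm high; origin at the centre of its underside. Loose.
Not all that is in view belongs to the job. Leave any green look-alike of the part that bears roller_a_c alone. Of the things that look like the part that bears bin_in, the larger one is meant.

How it is judged:
By the outcome, as a careful person would: the job done as asked, in the order asked, and still so for the second after the job is handed in, with the robot touching nothing.
It also fails if it takes over 72 s, if anything falls off the work surface, if the arm or the gripper's body presses on something with over 40 N, if the wrist force passes 120 N, or if a joint passes its speed limit or range.

## Working session

There is one attempt and no reset: what is moved stays moved. The work goes in short steps, Python scripts to look and compute and a tool call to move; the robot and the scene stay as the last step left them, time stands still between calls to the robot, and variables do not carry over. Pictures are saved under pics/ and viewed, about 8 in all and at most 12, crops included, and the job is handed in when it is done.

Besides the shell and the picture viewer there is one more tool, called after "Request:" as name(argument=value, ...) on one line, values as JSON. step_arm: Moves the arm, as the interface text tells. Its arguments: {"type":"object","properties":{"increments":{"type":"array"},"force":{"type":"number"}},"required":["increments"]}

```bash
mkdir -p pics; ls; cat > h.py <<'E'
import numpy as np, cv2
from workcell import monitor, camera, ticket, regions_of
def cloud(p):
    z=p["range_z"]; r,c=np.mgrid[0:384,0:512]
    P=np.stack([(c-p["cx"])/p["fx"]*z,-(r-p["cy"])/p["fy"]*z,-z,np.ones_like(z)],-1)
    W=(P@np.array(p["cam_to_world"]).T)[...,:3]; W[z==0]=np.nan
    return W
def save(p,name,s=1.5): cv2.imwrite(f"pics/{name}.png",cv2.resize(p["color"][...,::-1],None,fx=s,fy=s,interpolation=cv2.INTER_CUBIC))
E
python3 - <<'E'
from h import *
o=monitor.get_obs(); print({k:np.round(v,3) for k,v in o.items()})
for n in("top","side"):
    p=camera(n); print([k for k in p]); save(p,n); np.savez(f"{n}0.npz",W=cloud(p),c=p["color"])
    W=cloud(p)
    for q in ["roller_a_c","station","plate","bin_in","vial","label_roll","sanitizer"]:
        for d in regions_of(p,q):
            if d["p"]<.3: continue
            w=W[d["region"]]; w=w[~np.isnan(w[:,0])]
            print(n,q,round(d["p"],2),np.round(d["centre"]),d["region"].sum(),np.round(np.median(w,0),3) if len(w) else None,np.round(np.ptp(w,axis=0),3) if len(w) else None)
E
```

```text
pics
{'clock': np.float64(0.0), 'joint_pos': array([-1.348,  0.333, -0.065,  1.461,  0.022,  1.35 , -0.089]), 'joint_velocities': array([ 0.   ,  0.001, -0.001,  0.001,  0.001, -0.   ,  0.002]), 'tau': array([ 1.0000e-03, -6.2543e+01,  5.0000e-02, -3.9161e+01,  1.6000e-02,
        1.0000e-02, -0.0000e+00]), 'position': array([0.152, 0.606, 0.231]), 'ee_rot': array([ 0.086,  0.702, -0.087,  0.702]), 'ft_force': array([ 0.35 ,  0.137, -0.15 ]), 'torque': array([-0.023, -0.041,  0.066]), 'grip_width': np.float64(1.001)}
['color', 'range_z', 'fx', 'fy', 'cx', 'cy', 'cam_to_world', 'shot']
top roller_a_c 0.68 [289. 235.] 320 [ 0.371 -0.059  0.026] [0.07  0.032 0.033]
top roller_a_c 0.66 [257. 263.] 324 [ 0.449 -0.126  0.026] [0.069 0.035 0.037]
top roller_a_c 0.6 [293. 292.] 310 [ 0.366 -0.19   0.026] [0.038 0.066 0.032]
top roller_a_c 0.42 [201. 130.] 9235 [0.571 0.199 0.032] [0.238 0.306 0.056]
top station 0.56 [184. 130.] 13800 [0.609 0.202 0.031] [0.318 0.351 0.062]
top plate 0.94 [200. 128.] 9410 [0.57  0.199 0.032] [0.238 0.316 0.058]
top bin_in 0.93 [176. 284.] 2820 [ 0.645 -0.173 
[... 701 characters left out ...]
 0.067 0.062]
side roller_a_c 0.64 [257. 225.] 303 [ 0.36  -0.199  0.024] [0.052 0.087 0.031]
side station 0.96 [154. 201.] 5545 [0.599 0.177 0.03 ] [0.337 0.398 0.06 ]
side station 0.66 [243. 329.] 248 [ 0.583 -0.338  0.022] [0.045 0.062 0.028]
side plate 0.84 [156. 188.] 3470 [0.563 0.182 0.031] [0.237 0.305 0.048]
side plate 0.72 [155. 201.] 5461 [0.599 0.176 0.03 ] [0.357 0.332 0.057]
side bin_in 0.72 [158. 305.] 820 [ 0.833 -0.042  0.016] [0.116 0.111 0.044]
side vial 0.67 [229. 285.] 317 [ 0.529 -0.235  0.037] [0.037 0.036 0.062]
side label_roll 0.86 [269. 343.] 757 [ 0.512 -0.419  0.043] [0.06  0.059 0.055]
side sanitizer 0.84 [219. 364.] 430 [ 0.692 -0.354  0.039] [0.085 0.074 0.069]
```

View pics/top.png

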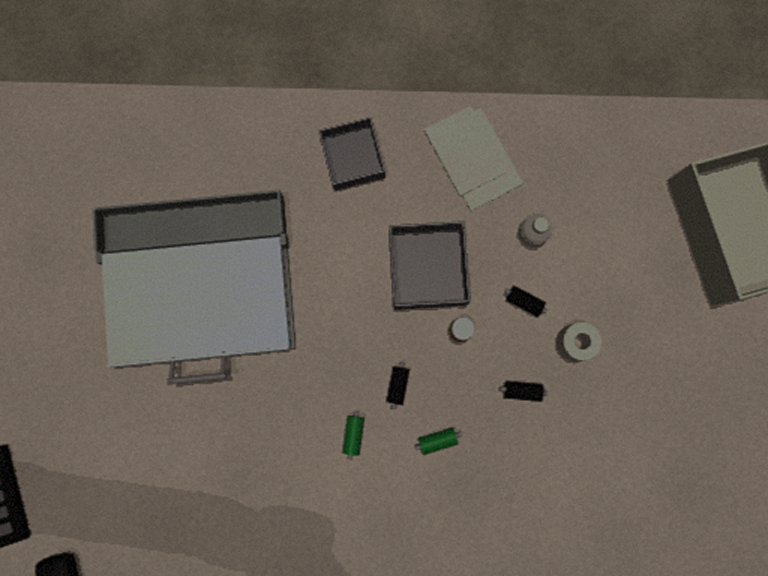

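View pics/side.png

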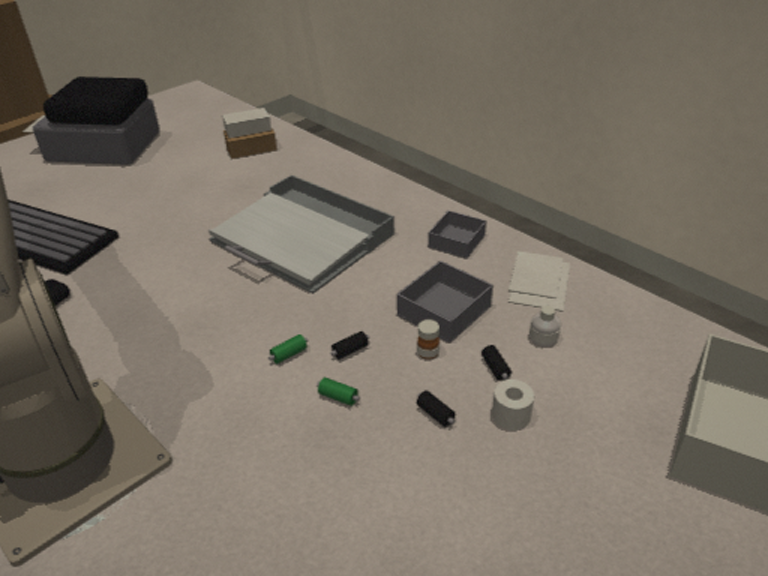

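```bash
cat > m.py <<'E'
from h import *
def rect(xy):
    (c,s,a)=cv2.minAreaRect(xy.astype(np.float32)*1000); return np.round(c,1),np.round(s,1),round(a,1)
W=np.load("top0.npz")["W"]; 
x,y,z=W[...,0],W[...,1],W[...,2]
def sel(x0,x1,y0,y1,z0,z1): 
    m=(x>x0)&(x<x1)&(y>y0)&(y<y1)&(z>z0)&(z<z1); return W[m]
if __name__=="__main__":
    for nm,b in dict(A=(.32,.42,-.11,-.01,.006,.05),B=(.40,.50,-.18,-.07,.006,.05),C=(.32,.42,-.25,-.14,.006,.05)).items():
        w=sel(*b); print(nm,rect(w[:,:2]),len(w),np.percentile(w[:,2],[50,98]).round(4))
        w=w[w[:,2]>.02]; print("  tyre",rect(w[:,:2]))
    w=sel(.56,.74,-.26,-.08,.03,.07); print("bin",rect(w[:,:2]),np.median(w[:,2]))
    w=sel(.3,.85,.0,.42,.01,.1); print("station",rect(w[:,:2]))
    w=sel(.3,.85,.0,.42,.037,.1); print("high",rect(w[:,:2]))
    # plate z in local
    w=sel(.3,.85,-.0,.42,.022,.06)
    h,e=np.histogram(w[:,2],bins=20); print(h,e.round(4))
E
python3 m.py
```

```text
A (array([370.6, -68. ]), array([83.3, 81.8]), 84.7) 338 [0.0258 0.0312]
  tyre (array([371.2, -58.6]), array([26.8, 59.3]), 84.3)
B (array([ 453.3, -135.1]), array([75.3, 72.6]), 14.4) 321 [0.0261 0.0317]
  tyre (array([ 449.8, -126.5]), array([26.8, 57.5]), 80.3)
C (array([ 367.7, -194.7]), array([30.9, 81.7]), 18.7) 327 [0.0255 0.0305]
  tyre (array([ 366.4, -194.1]), array([26.9, 64.1]), 16.7)
bin (array([ 641.2, -171.2]), array([130.9, 120.1]), 5.0) 0.04902961528947958
station (array([621.5, 155.4]), array([326.9, 433. ]), 20.1)
high (array([626. , 141.2]), array([326.3, 401.5]), 19.8)
[  78  140  414  952 1416 1722 1797 1498 1091  548  160   76   80  147
  114   87   51   52   25   10] [0.0221 0.0237 0.0254 0.0271 0.0287 0.0304 0.0321 0.0337 0.0354 0.037
 0.0387 0.0404 0.042  0.0437 0.0454 0.047  0.0487 0.0503 0.052  0.0537
 0.0553]
```

The top view shows the station at left, with the plate around (195,300), the bar handle at (200,375) on the robot side, and the trough at the far side. The larger bin is at (428,265). The three black rollers are at (398,385), (525,301) and (523,391). The two green look-alikes are at (353,436) and (438,440). The side view shows the same layout.

```bash
python3 - <<'E'
from m import *
from scipy.spatial.transform import Rotation as R
print(R.from_quat(monitor.get_obs()["ee_rot"]).as_matrix().round(3))
C=np.load("top0.npz")["c"].astype(int); g=C.sum(-1)
def comp(m,seed):
    n,l=cv2.connectedComponents(m.astype(np.uint8)); return l==l[seed]
pl=comp(cv2.morphologyEx(((g>380)).astype(np.uint8),cv2.MORPH_OPEN,np.ones((3,3))),(200,130))
w=W[pl]; print("plate",pl.sum(),g[200,130],g[300,300],rect(w[:,:2]))
A=np.c_[w[:,:2],np.ones(len(w))]; print("plane",np.linalg.lstsq(A,w[:,2],rcond=None)[0].round(4), w.mean(0))
m=(z>.036)&(x<.47)&(x>.4)&(y>0)&(y<.4); print("handle",rect(W[m][:,:2]),W[m].mean(0),np.percentile(W[m][:,2],95), m.sum())
m=(z>.02)&(x>.48)&(x<.8)&(y>.04)&(y<.39)&~pl; 
m=(z>.038)&(x>.6)&(x<.8)&(y>0)&(y<.42); print("trough walls",rect(W[m][:,:2]),m.sum())
dark=(g<90)
for nm,s in dict(B=(257,265),D=(201,350),E=(261,349)).items():
    m=np.zeros_like(dark); r,c=s; m[r-25:r+25,c-25:c+25]=1
    mm=m&(g<100)&(z>.008); mm=comp(mm,s) if mm[s] else mm
    w=W[mm]; print(nm,rect(w[:,:2]),len(w),w.mean(0).round(4),np.percentile(w[:,2],95).round(4))
cx=lambda: None
E
```

```text
[[ 0.     0.243  0.97 ]
 [ 0.     0.97  -0.243]
 [-1.     0.    -0.   ]]
plate 196608 366 331 (array([1408.3,   82.3]), array([1433.6, 2203.2]), 40.0)
 ** On entry to DLASCL parameter number  4 had an illegal value
 ** On entry to DLASCL parameter number  4 had an illegal valueTraceback (most recent call last):
  File "<stdin>", line 9, in <module>
    x, resids, rank, s = _umath_linalg.lstsq(a, b, rcond,
                         ~~~~~~~~~~~~~~~~~~~^^^^^^^^^^^^^
                                             signature=signature)
                                             ^^^^^^^^^^^^^^^^^^^^
    raise LinAlgError("SVD did not converge in Linear Least Squares")
numpy.linalg.LinAlgError: SVD did not converge in Linear Least Squares
```

```bash
python3 - <<'E'
from m import *
C=np.load("top0.npz")["c"].astype(int); g=C.sum(-1); b=C[...,2]-C[...,0]
def comp(m,seed):
    n,l=cv2.connectedComponents(m.astype(np.uint8)); return l==l[seed]
print(b[200,130],b[300,300])
pl=comp(cv2.morphologyEx(((b>(b[200,130]+b[300,300])/2)&(g>270)&(z>.02)&(z<.045)).astype(np.uint8),cv2.MORPH_OPEN,np.ones((5,5))),(200,130))
w=W[pl]; w=w[~np.isnan(w[:,0])]; print("plate",len(w),rect(w[:,:2]))
A=np.c_[w[:,:2],np.ones(len(w))]; print("plane",np.linalg.lstsq(A,w[:,2],rcond=None)[0].round(4), w.mean(0))
m=(z>.032)&(x<.455)&(x>.38)&(y>0.05)&(y<.35); print("handle",rect(W[m][:,:2]),W[m].mean(0),np.percentile(W[m][:,2],95), m.sum())
m=(z>.038)&(x>.66)&(x<.8)&(y>0)&(y<.42); print("trough walls",rect(W[m][:,:2]),m.sum())
for nm,s in dict(B=(257,265),D=(201,350),E=(261,349)).items():
    r,c=s; mm=np.zeros(z.shape,bool); mm[r-25:r+25,c-25:c+25]=1
    mm&=(g<120)&(z>.008); mm=comp(mm,s)
    w=W[mm]; print(nm,rect(w[:,:2]),len(w),w.mean(0).round(4),np.percentile(w[:,2],95).round(4))
E
```

```text
-3 -24
plate 8907 (array([573.4, 199.8]), array([179.9, 287.7]), 7.2)
plane [0.0464 0.0059 0.0045] [0.57338343 0.1985969  0.03227665]
handle (array([449.9, 183.8]), array([ 9.2, 89.6]), 1.5) [0.45054864 0.19483134 0.05002902] 0.05378904699819888 124
trough walls (array([691.4, 214.6]), array([ 93.9, 301.2]), 7.1) 488
B (array([ 449.7, -127.1]), array([26. , 57.5]), 79.8) 269 [ 0.4493 -0.1271  0.0261] 0.0305
D (array([ 589.1, -330.5]), array([60.5, 27.7]), 62.4) 277 [ 0.5877 -0.3283  0.0233] 0.0281
E (array([ 446. , -326.8]), array([61.1, 27.4]), 86.5) 300 [ 0.4459 -0.3245  0.0252] 0.0302
```

Request:
step_arm(increments=[[0.055,0.029,-0.0338,0,0],[0.055,0.029,-0.0338,0,0],[0.055,0.029,-0.0338,0,0],[0.055,0.029,-0.0338,0,0],[0.055,0.029,-0.0338,0,0],[0.055,0.029,-0.0338,0,0],[0.055,0.029,-0.0338,0,0],[0.055,0.029,-0.0338,0,0],[0.055,0.029,-0.0338,0,0],[0.055,0.029,-0.0338,0,0],[0.055,0.029,-0.0338,0,0],[0.055,0.029,-0.0338,0,0]], force=30)

```text
clock: 1.8
position: [0.4787, 0.225, 0.2318]
ee_rot: [0.087, 0.702, -0.086, 0.702]
ft_force: [0.6, 1.3, -0.2]
grip_width: 0.647
```

Request:
step_arm(increments=[[0.055,-0.0042,-0.0272,-0.011,0.006],[0.055,-0.0042,-0.0272,-0.011,0.006],[0.055,-0.0042,-0.0272,-0.011,0.006],[0.055,-0.0042,-0.0272,-0.011,0.006],[0.055,-0.0042,-0.0272,-0.011,0.006],[0.055,-0.0042,-0.0272,-0.011,0.006],[0.055,-0.0042,-0.0272,-0.011,0.006],[0.055,-0.0042,-0.0272,-0.011,0.006],[0.055,-0.0042,-0.0272,-0.011,0.006],[0.055,-0.0042,-0.0272,-0.011,0.006],[0.055,-0.0042,-0.0272,-0.011,0.006],[0.055,0,0,0,0]])

```text
clock: 2.8
position: [0.4294, -0.0772, 0.1089]
ee_rot: [0.065, 0.705, -0.066, 0.703]
ft_force: [-0.7, 0.5, -1.0]
grip_width: 0.638
```

Request:
step_arm(increments=[[0.055,0,0,0,0],[0.055,0,0,0,0],[0.055,0,0,0,0]])

```text
clock: 3.05
position: [0.432, -0.0714, 0.1108]
ee_rot: [0.063, 0.704, -0.063, 0.705]
ft_force: [1.2, 0.2, 0.3]
grip_width: 0.647
```

Request:
step_arm(increments=[[0.055,0.006,-0.0186,-0.015,0],[0.055,0.006,-0.0186,-0.015,0],[0.055,0.006,-0.0186,-0.015,0],[0.055,0,0,-0.015,0],[0.055,0,0,0,0],[0.055,0,0,0,0]])

```text
clock: 3.55
position: [0.4493, -0.1273, 0.0502]
ee_rot: [0.063, 0.705, -0.063, 0.704]
ft_force: [-0.3, -0.9, 0.5]
grip_width: 0.647
```

Accurate. Descend, grip, lift.

Request:
step_arm(increments=[[0.055,0,0,-0.015,0],[0.055,0,0,-0.015,0],[0.055,0,0,-0.01,0],[0.055,0,0,-0.006,0],[0.055,0,0,0,0],[0.0,0,0,0,0],[0.0,0,0,0,0],[0.0,0,0,0,0],[0.0,0,0,0,0],[0.0,0,0,0,0],[0.0,0,0,0,0]], force=30)

```text
clock: 4.47
position: [0.4501, -0.1282, 0.0052]
ee_rot: [0.064, 0.704, -0.063, 0.705]
ft_force: [-1.7, 0.2, 7.6]
grip_width: 0.315
```

Request:
step_arm(increments=[[0.0,0,0,0.02,0],[0.0,0,0,0.03,0],[0.0,0,0.01,0.03,-0.04],[0.0,0.006,0.025,0.025,-0.1],[0.0,0.006,0.03,0.005,-0.11],[0.0,0.006,0.03,0,-0.11],[0.0,0.006,0.03,0,-0.11],[0.0,0.006,0.03,0,-0.11],[0.0,0.006,0.03,0,-0.11],[0.0,0.006,0.03,0,-0.11],[0.0,0.006,0.03,0,-0.11],[0.0,0.006,0.03,0,-0.11]])

```text
clock: 5.47
position: [0.5035, 0.1481, 0.1145]
ee_rot: [0.401, 0.583, -0.4, 0.583]
ft_force: [1.2, 0.2, -1.2]
grip_width: 0.319
```

Request:
step_arm(increments=[[0.0,0.006,0.03,0,-0.11],[0.0,0.006,0.03,0,-0.11],[0.0,0.003,0.03,0,-0.03],[0.0,0,0.02,0,0],[0.0,0,0,0,0],[0.0,0,0,0,0]])

```text
clock: 5.97
position: [0.5181, 0.2577, 0.1141]
ee_rot: [0.468, 0.53, -0.468, 0.53]
ft_force: [0.8, -1.0, -0.4]
grip_width: 0.317
```

```bash
cat > y.py <<'E'
from h import *
from scipy.spatial.transform import Rotation as R
o=monitor.get_obs(); y=R.from_quat(o["ee_rot"]).as_matrix()[:,1]
print(o["clock"],o["position"].round(4),"jaw",np.degrees(np.arctan2(y[1],y[0])).round(2),o["grip_width"].round(3),o["ft_force"].round(1))
E
python3 y.py
```

```text
Traceback (most recent call last):
  File "y.py", line 4, in <module>
    print(o["clock"],o["position"].round(4),"jaw",np.degrees(np.arctan2(y[1],y[0])).round(2),o["grip_width"].round(3),o["ft_force"].round(1))
                                                                                             ^^^^^^^^^^^^^^^^^^^^^
AttributeError: 'float' object has no attribute 'round'
```

Request:
step_arm(increments=[[0.0,0.001,0.014,-0.012,0],[0.0,0,0.0123,-0.02,0],[0.0,0,0,-0.02,0],[0.0,0,0,-0.016,0],[0.0,0,0,-0.006,0],[0.0,0,0,-0.003,0],[0.0,0,0,0,0]])

```text
clock: 6.55
position: [0.5197, 0.282, 0.0374]
ee_rot: [0.469, 0.529, -0.469, 0.529]
ft_force: [1.3, 0.1, -1.4]
grip_width: 0.315
```

Request:
step_arm(increments=[[0.0,0,0,-0.001,0],[0.04,0,0,0,0],[0.05,0,0,0,0],[0.05,0,0,0,0],[0.05,0,0,0,0],[0.05,0,0,0.015,0],[0.05,0,0,0.025,0],[0.05,0,0,0.03,0],[0.05,0,-0.02,0.02,-0.02],[0.05,-0.003,-0.03,0,-0.02],[0.05,-0.004,-0.034,0,-0.02],[0.05,-0.004,-0.034,0,-0.02]])

```text
clock: 7.55
position: [0.5083, 0.164, 0.1267]
ee_rot: [0.49, 0.51, -0.489, 0.51]
ft_force: [-0.2, 0.2, -0.0]
grip_width: 0.583
```

Request:
step_arm(increments=[[0.05,-0.004,-0.034,0,-0.02],[0.05,-0.004,-0.034,0,-0.02],[0.05,-0.004,-0.034,0,-0.02],[0.05,-0.004,-0.034,0,-0.02],[0.05,-0.004,-0.034,0,-0.025],[0.05,-0.004,-0.034,0,0],[0.05,-0.004,-0.034,0,0],[0.05,-0.004,-0.034,0,0],[0.05,-0.004,-0.034,0,0],[0.05,-0.004,-0.034,0,0],[0.05,0,0,0,0],[0.05,0,0,0,0]])

```text
clock: 8.55
position: [0.4679, -0.1771, 0.1264]
ee_rot: [0.517, 0.483, -0.517, 0.483]
ft_force: [0.1, 0.3, 0.1]
grip_width: 0.588
```

```bash
sed -i 's/o\["grip_width"\].round(3)/round(float(o["grip_width"]),3)/' y.py; python3 y.py; python3 - <<'E'
from h import *
p=camera("top"); W=cloud(p)
cv2.imwrite("pics/t1.png",cv2.resize(p["color"][120:260,50:220,::-1],None,fx=4,fy=4,interpolation=cv2.INTER_CUBIC))
E
```

```text
8.55 [ 0.4679 -0.1771  0.1264] jaw -3.87 0.588 [0.1 0.3 0.1]
```

View pics/t1.png

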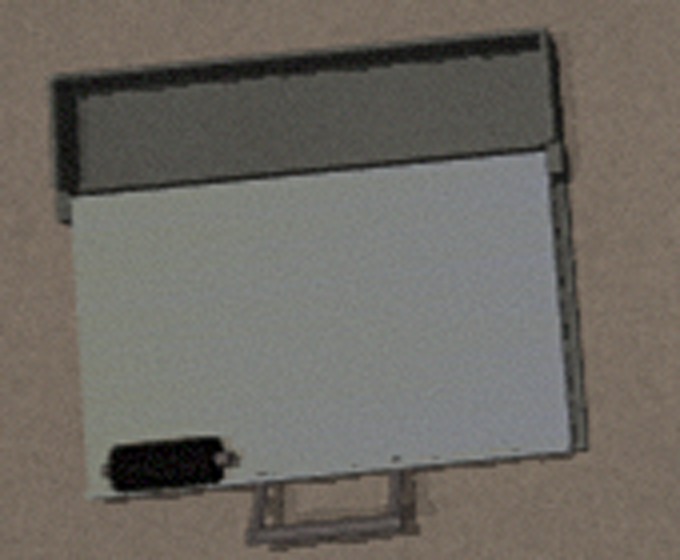

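The first roller lies against the lip, crosswise, at crop position (165,465). Next is the roller at (0.446, -0.326).

Request:
step_arm(increments=[[0.05,-0.004,-0.02,0,0],[0.05,-0.0045,-0.032,-0.01,0],[0.05,-0.0045,-0.032,-0.02,0],[0.05,-0.0045,-0.032,-0.02,0],[0.05,-0.0045,-0.033,-0.02,0],[0.05,0,0,-0.01,0],[0.05,0,0,0,0],[0.05,0,0,0,0]])

```text
clock: 9.27
position: [0.4469, -0.3225, 0.0458]
ee_rot: [0.515, 0.485, -0.515, 0.484]
ft_force: [0.6, 0.6, 0.1]
grip_width: 0.586
```

Request:
step_arm(increments=[[0.05,-0.0005,-0.003,-0.012,0],[0.05,0,0,-0.015,0],[0.05,0,0,-0.009,0],[0.05,0,0,-0.005,0],[0.05,0,0,0,0],[0.0,0,0,0,0],[0.0,0,0,0,0],[0.0,0,0,0,0],[0.0,0,0,0,0],[0.0,0,0,0,0]], force=30)

```text
clock: 10.1
position: [0.4465, -0.3272, 0.0059]
ee_rot: [0.516, 0.484, -0.515, 0.484]
ft_force: [-0.2, 2.0, 6.2]
grip_width: 0.315
```

Request:
step_arm(increments=[[0.0,0,0,0.02,0],[0.0,0,0,0.03,0],[0.0,0,0.01,0.03,0.02],[0.0,0.005,0.025,0.025,0.02],[0.0,0.006,0.034,0.005,0.02],[0.0,0.006,0.034,0,0.02],[0.0,0.006,0.034,0,0.02],[0.0,0.006,0.034,0,0.02],[0.0,0.006,0.034,0,0.02],[0.0,0.006,0.034,0,0.02],[0.0,0.006,0.034,0,0.02],[0.0,0.006,0.034,0,0.01]])

```text
clock: 11.1
position: [0.4989, -0.0185, 0.1154]
ee_rot: [0.467, 0.531, -0.467, 0.531]
ft_force: [1.3, -0.6, -0.4]
grip_width: 0.316
```

Request:
step_arm(increments=[[0.0,0.006,0.034,0,0],[0.0,0.006,0.034,0,0],[0.0,0.006,0.034,0,0],[0.0,0.005,0.034,0,0],[0.0,0.004,0.025,0,0],[0.0,0,0,0,0],[0.0,0,0,0,0]])

```text
clock: 11.68
position: [0.5257, 0.1422, 0.1149]
ee_rot: [0.466, 0.531, -0.467, 0.531]
ft_force: [-0.1, -0.0, -0.6]
grip_width: 0.312
```

```bash
python3 y.py
```

```text
11.6833 [0.5257 0.1422 0.1149] jaw 7.42 0.312 [-0.1 -0.  -0.6]
```

Request:
step_arm(increments=[[0.0,0.002,0.026,0,0],[0.0,0.002,0.026,-0.02,0],[0.0,0,0,-0.025,0],[0.0,0,0,-0.02,0],[0.0,0,0,-0.01,0],[0.0,0,0,-0.003,0],[0.0,0,0,0,0],[0.0,0,0,0,0]])

```text
clock: 12.35
position: [0.5307, 0.1923, 0.0383]
ee_rot: [0.468, 0.53, -0.467, 0.531]
ft_force: [-0.6, -0.6, -0.9]
grip_width: 0.313
```

Request:
step_arm(increments=[[0.0,0,0,-0.002,0],[0.04,0,0,0,0],[0.05,0,0,0,0],[0.05,0,0,0,0],[0.05,0,0,0,0],[0.05,0,0,0.015,0],[0.05,0,0,0.025,0],[0.05,0,0,0.03,0],[0.05,0,-0.02,0.02,-0.04],[0.05,0.003,-0.03,0,-0.05],[0.05,0.004,-0.034,0,-0.05],[0.05,0.004,-0.034,0,-0.05]])

```text
clock: 13.35
position: [0.5411, 0.0741, 0.1258]
ee_rot: [0.516, 0.484, -0.515, 0.484]
ft_force: [0.5, 0.3, -0.3]
grip_width: 0.584
```

Request:
step_arm(increments=[[0.05,0.004,-0.034,0,-0.05],[0.05,0.004,-0.034,0,-0.05],[0.05,0.004,-0.034,0,-0.05],[0.05,0.004,-0.034,0,-0.05],[0.05,0.004,-0.034,0,-0.05],[0.05,0.004,-0.034,0,-0.05],[0.05,0.004,-0.034,0,-0.05],[0.05,0.004,-0.034,0,-0.05],[0.05,0.004,-0.034,0,-0.035],[0.05,0.004,-0.034,0,0],[0.05,0.004,-0.034,0,0],[0.05,0,0,0,0]])

```text
clock: 14.35
position: [0.5826, -0.3073, 0.1255]
ee_rot: [-0.608, -0.358, 0.61, -0.36]
ft_force: [-1.0, -0.6, 0.3]
grip_width: 0.582
```

Request:
step_arm(increments=[[0.05,0,0,0,0]])

```text
clock: 14.43
position: [0.5839, -0.302, 0.1251]
ee_rot: [-0.608, -0.36, 0.609, -0.36]
ft_force: [0.1, 0.9, 0.7]
grip_width: 0.58
```

```bash
python3 y.py
```

```text
14.4333 [ 0.5839 -0.302   0.1251] jaw -28.78 0.58 [0.1 0.9 0.7]
```

Request:
step_arm(increments=[[0.05,0.002,-0.014,-0.01,0],[0.05,0.0026,-0.0135,-0.025,0],[0.05,0,0,-0.03,0],[0.05,0,0,-0.025,0],[0.05,0,0,-0.018,0],[0.05,0,0,-0.008,0],[0.05,0,0,-0.005,0],[0.05,0,0,0,0]])

```text
clock: 15.1
position: [0.5898, -0.3257, 0.0039]
ee_rot: [0.608, 0.362, -0.608, 0.361]
ft_force: [-0.4, 0.7, 1.0]
grip_width: 0.585
```

Request:
step_arm(increments=[[0.0,0,0,0,0],[0.0,0,0,0,0],[0.0,0,0,0,0],[0.0,0,0,0,0],[0.0,0,0,0,0]], force=30)

```text
clock: 15.52
position: [0.5905, -0.3269, 0.0058]
ee_rot: [0.608, 0.361, -0.607, 0.362]
ft_force: [-0.3, 1.8, 7.9]
grip_width: 0.313
```

Request:
step_arm(increments=[[0.0,0,0,0.02,0],[0.0,0,0,0.03,0],[0.0,0,0.01,0.03,0.04],[0.0,-0.003,0.025,0.025,0.06],[0.0,-0.004,0.034,0.005,0.06],[0.0,-0.004,0.034,0,0.06],[0.0,-0.004,0.034,0,0.06],[0.0,-0.004,0.034,0,0.06],[0.0,-0.004,0.034,0,0.06],[0.0,-0.004,0.034,0,0.06],[0.0,-0.004,0.034,0,0.06],[0.0,-0.004,0.034,0,0.06]])

```text
clock: 16.52
position: [0.5541, -0.0181, 0.1147]
ee_rot: [0.479, 0.521, -0.478, 0.521]
ft_force: [0.9, -0.1, -0.6]
grip_width: 0.318
```

Request:
step_arm(increments=[[0.0,-0.004,0.034,0,0.046],[0.0,-0.004,0.034,0,0],[0.0,-0.004,0.034,0,0],[0.0,-0.004,0.03,0,0],[0.0,0,0,0,0],[0.0,0,0,0,0]])

```text
clock: 17.02
position: [0.5382, 0.1144, 0.1145]
ee_rot: [0.466, 0.532, -0.466, 0.532]
ft_force: [-0.6, -0.7, -0.4]
grip_width: 0.314
```

```bash
python3 y.py
```

```text
17.0167 [0.5382 0.1144 0.1145] jaw 7.53 0.314 [-0.6 -0.7 -0.4]
```

Request:
step_arm(increments=[[0.0,0.003,-0.009,-0.01,0],[0.0,0,0,-0.02,0],[0.0,0,0,-0.022,0],[0.0,0,0,-0.016,0],[0.0,0,0,-0.006,0],[0.0,0,0,-0.003,0],[0.0,0,0,0,0],[0.0,0,0,0,0]])

```text
clock: 17.68
position: [0.5422, 0.103, 0.0382]
ee_rot: [0.468, 0.53, -0.467, 0.531]
ft_force: [-0.6, 0.0, -0.7]
grip_width: 0.316
```

Request:
step_arm(increments=[[0.0,0,0,-0.001,0],[0.04,0,0,0,0],[0.05,0,0,0,0],[0.05,0,0,0,0],[0.05,0,0,0,0],[0.05,0,0,0.015,0],[0.05,0,0,0.025,0],[0.05,0,0,0.03,0],[0.05,-0.03,0,0.02,0],[0.05,-0.034,0.01,0,0],[0.05,-0.034,0.01,0,0],[0.05,0,0,0,0]])

```text
clock: 18.68
position: [0.4384, 0.1251, 0.1258]
ee_rot: [0.466, 0.533, -0.466, 0.53]
ft_force: [1.0, -0.7, -0.9]
grip_width: 0.589
```

```bash
python3 y.py; python3 - <<'E'
from h import *
p=camera("side"); save(p,"s2",1)
cv2.imwrite("pics/s2.png",cv2.resize(p["color"][90:250,100:300,::-1],None,fx=3.5,fy=3.5,interpolation=cv2.INTER_CUBIC))
W=cloud(camera("top")); z=W[...,2]
m=(W[...,0]<.5)&(W[...,0]>.44)&(W[...,1]>.13)&(W[...,1]<.24)&(z>.038)&(z<.07)
print(m.sum(), np.median(W[m],0))
E
```

```text
18.6833 [0.4384 0.1251 0.1258] jaw 7.49 0.589 [ 1.  -0.7 -0.9]
52 [0.49067108 0.18967189 0.0534894 ]
```

View pics/s2.png

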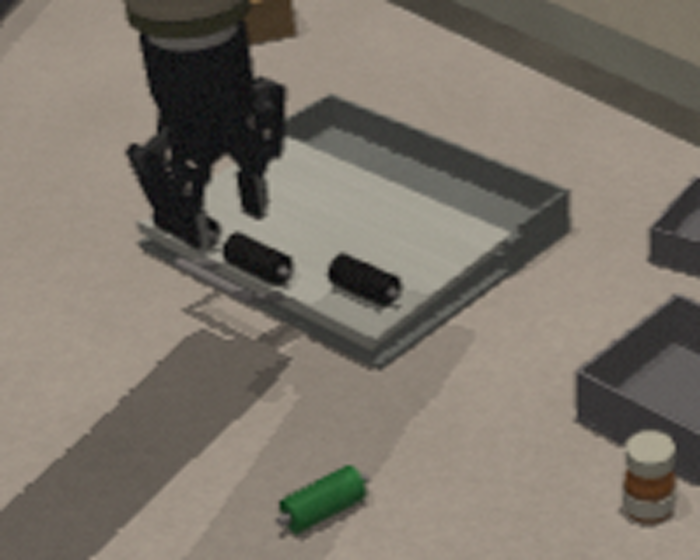

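All three rollers lie crosswise on the upper half. The two at the left are at the lip, and the right one (crop 365,278) stayed where it was put. The handle is next.

Request:
step_arm(increments=[[0.026,0.005,0.02,0,0],[0.026,0.005,0.02,0,0],[0.026,0.0036,0.02,-0.02,0],[0.026,0,0,-0.02,0],[0.026,0,0,-0.01,0],[0.026,0,0,0,0],[0.026,0,0,0,0]])

```text
clock: 19.37
position: [0.4576, 0.1822, 0.0761]
ee_rot: [0.467, 0.53, -0.468, 0.531]
ft_force: [1.1, 0.7, 0.2]
grip_width: 0.308
```

```bash
python3 y.py; python3 - <<'E'
from h import *
p=camera("side")
cv2.imwrite("pics/s3.png",cv2.resize(p["color"][100:220,110:240,::-1],None,fx=5,fy=5,interpolation=cv2.INTER_CUBIC))
E
```

```text
19.3667 [0.4576 0.1822 0.0761] jaw 7.22 0.308 [1.1 0.7 0.2]
```

View pics/s3.png

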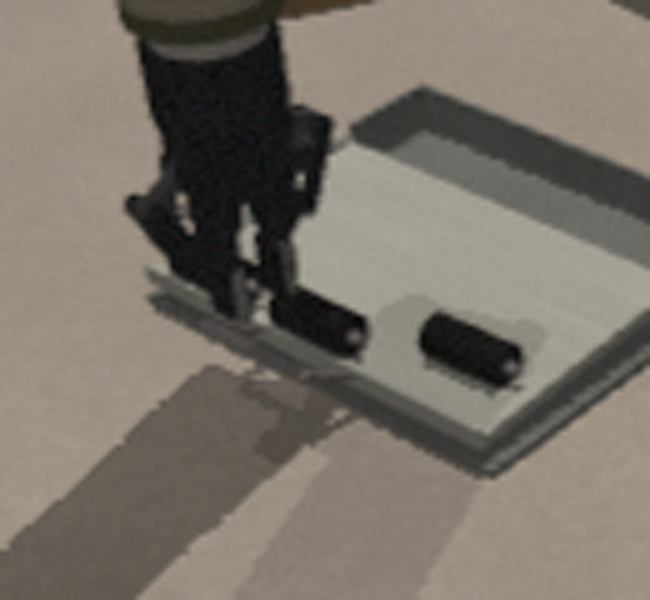

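Request:
step_arm(increments=[[0.026,-0.006,0.002,0,0],[0.026,0,0,-0.012,0],[0.026,0,0,-0.012,0],[0.026,0,0,-0.01,0],[0.026,0,0,-0.006,0],[0.026,0,0,-0.002,0],[0.026,0,0,0,0]])

```text
clock: 20.0
position: [0.451, 0.1853, 0.0341]
ee_rot: [0.467, 0.531, -0.467, 0.531]
ft_force: [-0.3, 0.7, -0.4]
grip_width: 0.305
```

Request:
step_arm(increments=[[0.0,0,0,0,0],[0.0,0,0,0,0],[0.0,0,0,0,0],[0.0,0,0,0,0]], force=30)

```text
clock: 20.33
position: [0.4523, 0.1856, 0.0348]
ee_rot: [0.468, 0.53, -0.466, 0.531]
ft_force: [4.3, 0.3, -1.0]
grip_width: 0.102
```

Request:
step_arm(increments=[[0.0,0,0,0.001,0],[0.0,0,0,0.002,0],[0.0,0.0001,0,0.0025,0],[0.0,0.0001,0,0.0025,0],[0.0,0.0002,0,0.0025,0],[0.0,0.0002,0,0.0025,0],[0.0,0.0003,0,0.0025,0],[0.0,0.0003,0,0.0025,0],[0.0,0.0004,0,0.0025,0],[0.0,0.0004,0,0.0025,0],[0.0,0.0005,0,0.0025,0],[0.0,0.0005,0,0.0025,0]])

```text
clock: 21.33
position: [0.4554, 0.1859, 0.0628]
ee_rot: [0.468, 0.53, -0.466, 0.531]
ft_force: [9.7, 2.8, -6.3]
grip_width: 0.103
```

Request:
step_arm(increments=[[0.0,0,0,0,0],[0.0,0,0,0,0],[0.0,0,0,0,0],[0.0,0,0,0,0],[0.0,0,0,0,0],[0.0,0,0,0,0],[0.0,0.0004,0,0.0025,0],[0.0,0.0004,0,0.0025,0],[0.0,0.0004,0,0.0025,0],[0.0,0.0005,0,0.0025,0],[0.0,0.0005,0,0.0025,0],[0.0,0.0006,0,0.0025,0]])

```text
clock: 22.33
position: [0.4587, 0.1863, 0.0781]
ee_rot: [0.469, 0.53, -0.466, 0.532]
ft_force: [9.7, 4.5, -6.6]
grip_width: 0.099
```

Request:
step_arm(increments=[[0.0,0,0,0,0],[0.0,0,0,0,0],[0.0,0,0,0,0],[0.0,0,0,0,0],[0.0,0,0,0,0],[0.0,0,0,0,0],[0.0,0,0,0,0],[0.0,0,0,0,0]])

```text
clock: 23.0
position: [0.4587, 0.1864, 0.078]
ee_rot: [0.469, 0.53, -0.466, 0.532]
ft_force: [10.0, 4.1, -6.5]
grip_width: 0.1
```

```bash
python3 y.py; python3 - <<'E'
from h import *
p=camera("side")
cv2.imwrite("pics/s4.png",cv2.resize(p["color"][90:220,110:280,::-1],None,fx=4,fy=4,interpolation=cv2.INTER_CUBIC))
E
```

```text
23.0 [0.4587 0.1864 0.078 ] jaw 7.32 0.1 [10.   4.1 -6.5]
```

View pics/s4.png

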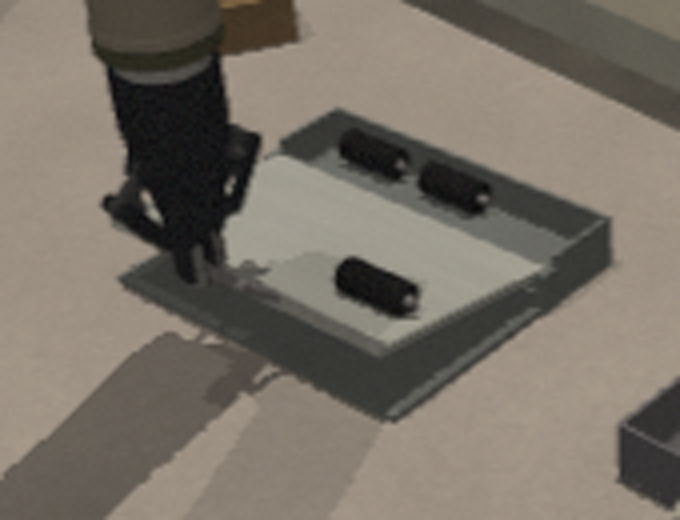

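The two left rollers ran into the trough, at (375,152) and (455,187) in the crop. The third stayed at (377,285). Lowering the plate under control.

Request:
step_arm(increments=[[0.0,-0.0006,0,-0.0025,0],[0.0,-0.0005,0,-0.0025,0],[0.0,-0.0005,0,-0.0025,0],[0.0,-0.0004,0,-0.0025,0],[0.0,-0.0004,0,-0.0025,0],[0.0,-0.0004,0,-0.0025,0],[0.0,-0.0005,0,-0.0025,0],[0.0,-0.0005,0,-0.0025,0],[0.0,-0.0004,0,-0.0025,0],[0.0,-0.0004,0,-0.0025,0],[0.0,-0.0003,0,-0.0025,0],[0.0,-0.0003,0,-0.0025,0]])

```text
clock: 24.05
position: [0.4533, 0.1857, 0.0478]
ee_rot: [0.468, 0.53, -0.466, 0.531]
ft_force: [6.7, 0.4, -1.5]
grip_width: 0.098
```

Request:
step_arm(increments=[[0.0,-0.0002,0,-0.0025,0],[0.0,-0.0002,0,-0.0025,0],[0.0,-0.0001,0,-0.0025,0],[0.0,-0.0001,0,-0.0025,0],[0.0,0,0,-0.002,0],[0.0,0,0,-0.001,0],[0.0,0,0,0,0]])

```text
clock: 24.63
position: [0.4524, 0.1856, 0.0353]
ee_rot: [0.468, 0.53, -0.466, 0.531]
ft_force: [2.5, -1.4, 7.1]
grip_width: 0.104
```

Request:
step_arm(increments=[[0.0,0,0,-0.0005,0],[0.026,0,0,0,0],[0.026,0,0,0,0],[0.026,0,0,0,0],[0.026,0,0,0.01,0],[0.026,0,0,0.02,0],[0.04,0,0,0.03,0],[0.05,0,0,0.03,0],[0.05,0,0,0,0],[0.05,0,0,0,0]])

```text
clock: 25.47
position: [0.452, 0.186, 0.1257]
ee_rot: [0.468, 0.531, -0.466, 0.531]
ft_force: [0.8, -0.6, -0.2]
grip_width: 0.585
```

```bash
python3 y.py; python3 - <<'E'
from m import *
p=camera("top"); W=cloud(p); x,y,z=np.moveaxis(W,-1,0); g=p["color"].astype(int).sum(-1)
m=(x>.47)&(x<.62)&(y>.055)&(y<.16)&(z<.075)&(z>.02)&(g<150)
print(m.sum(), rect(W[m][:,:2]), W[m].mean(0))
pl=(g>250)&(x>.5)&(x<.63)&(y>.08)&(y<.3)&(z<.05); w=W[pl]
print(np.linalg.lstsq(np.c_[w[:,:2],np.ones(len(w))],w[:,2],rcond=None)[0].round(4))
cv2.imwrite("pics/t5.png",cv2.resize(p["color"][110:270,40:370,::-1],None,fx=2.4,fy=2.4,interpolation=cv2.INTER_CUBIC))
E
```

```text
25.4667 [0.452  0.186  0.1257] jaw 7.32 0.585 [ 0.8 -0.6 -0.2]
302 (array([528.5, 116.3]), array([ 46.5, 103.3]), 37.0) [0.54073559 0.098626   0.05233561]
[0.0484 0.0059 0.0033]
```

View pics/t5.png

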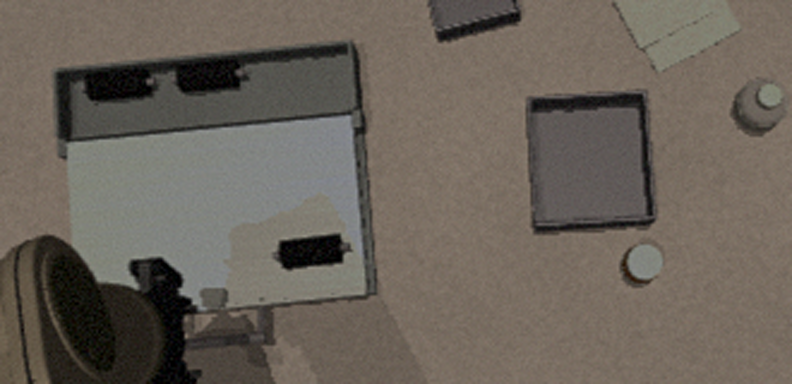

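The plate is back at its rest slope. The worn roller lies at (310,250) in the crop, and two rollers are in the trough at (120,82) and (210,75).

Request:
step_arm(increments=[[0.05,0.02,-0.02,0,0],[0.05,0.023,-0.022,0,0],[0.05,0.023,-0.022,0,0],[0.05,0.023,-0.021,0,0],[0.05,0,0,-0.02,0],[0.05,0,0,-0.02,0],[0.05,0,0,0,0],[0.05,0,0,0,0]])

```text
clock: 26.18
position: [0.5387, 0.0999, 0.0823]
ee_rot: [0.466, 0.531, -0.468, 0.53]
ft_force: [-0.5, -0.1, 0.2]
grip_width: 0.588
```

Request:
step_arm(increments=[[0.05,0.002,0.001,-0.015,0],[0.05,0,0,-0.015,0],[0.05,0,0,-0.01,0],[0.05,0,0,-0.005,0],[0.05,0,0,0,0],[0.0,0,0,0,0],[0.0,0,0,0,0],[0.0,0,0,0,0],[0.0,0,0,0,0],[0.0,0,0,0,0]], force=30)

```text
clock: 27.02
position: [0.5426, 0.1016, 0.0397]
ee_rot: [0.468, 0.531, -0.467, 0.531]
ft_force: [-2.4, -0.1, 6.2]
grip_width: 0.311
```

Request:
step_arm(increments=[[0.0,0,0,0.015,0],[0.0,0,0,0.03,0],[0.0,0,-0.01,0.03,0],[0.0,0.008,-0.025,0.01,0],[0.0,0.012,-0.034,0,0],[0.0,0.012,-0.034,0,0],[0.0,0.012,-0.034,0,0],[0.0,0.012,-0.034,0,0],[0.0,0.012,-0.034,0,0],[0.0,0.012,-0.034,0,0],[0.0,0,0,0,0],[0.0,0,0,0,0]])

```text
clock: 28.02
position: [0.6219, -0.1408, 0.1237]
ee_rot: [0.468, 0.53, -0.469, 0.53]
ft_force: [0.2, 0.7, -0.5]
grip_width: 0.314
```

Request:
step_arm(increments=[[0.0,0.01,-0.015,0,0],[0.0,0.009,-0.015,-0.01,0],[0.0,0,0,-0.025,0],[0.0,0,0,-0.03,0],[0.0,0,0,-0.025,0],[0.0,0,0,-0.012,0],[0.0,0,0,-0.005,0],[0.0,0,0,0,0]])

```text
clock: 28.68
position: [0.641, -0.1665, 0.0163]
ee_rot: [0.467, 0.532, -0.467, 0.531]
ft_force: [-0.4, 0.8, 0.0]
grip_width: 0.313
```

Request:
step_arm(increments=[[0.03,0,0,0,0],[0.05,0,0,0,0],[0.05,0,0,0,0],[0.05,0,0,0,0],[0.05,0,0,0.02,0],[0.05,0,0,0.03,0],[0.05,0,0,0.03,0],[0.05,0,0,0.03,0],[0.05,-0.03,0.02,0.02,0],[0.05,-0.03,0.03,0,0],[0.05,-0.03,0.03,0,0],[0.05,-0.03,0.03,0,0]])

```text
clock: 29.68
position: [0.5216, -0.0585, 0.147]
ee_rot: [0.468, 0.531, -0.467, 0.531]
ft_force: [1.6, 0.8, 0.8]
grip_width: 0.585
```

Request:
step_arm(increments=[[0.05,-0.02,0.03,0,0],[0.05,0,0.03,0,0],[0.05,0,0,0,0]])

```text
clock: 29.93
position: [0.5021, 0.0073, 0.1473]
ee_rot: [0.466, 0.533, -0.464, 0.532]
ft_force: [1.8, 0.2, -0.3]
grip_width: 0.584
```

```bash
python3 y.py; python3 - <<'E'
from h import *
p=camera("top"); save(p,"t6")
q=camera("side"); W=cloud(p)
for n in ["vial","label_roll","sanitizer"]:
    d=regions_of(p,n)
    if d: print(n,round(d[0]["p"],2),np.nanmedian(W[d[0]["region"]],0).round(3))
E
```

```text
29.9333 [0.5021 0.0073 0.1473] jaw 7.74 0.584 [ 1.8  0.2 -0.3]
vial 0.77 [ 0.538 -0.221  0.06 ]
label_roll 0.8 [ 0.524 -0.407  0.05 ]
sanitizer 0.69 [ 0.698 -0.338  0.043]
```

View pics/t6.png

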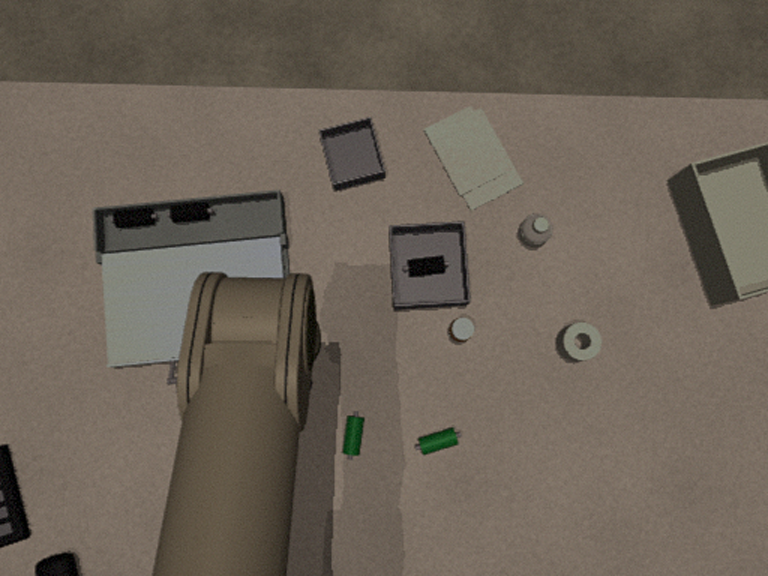

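The worn roller is in the larger grey bin at (427,266), and the two sound ones are in the trough at (134,217) and (191,211). The bystanders have not moved, and the arm is clear.

```bash
python3 -c "
from workcell import ticket; print(ticket.hand_in())"
```

```text
the job is handed in; nothing more can be done
None
```

The job is done and handed in at about 30 s on the robot's clock, against the 72 s limit.

- **Test:** I laid the three black rollers crosswise on the handle half of the plate, let go of them, and raised the plate by its bar to roughly 0.2 rad. Two rollers ran into the trough. The third stayed where I had put it, so I treated it as worn.
- **Lowering:** I brought the plate down with the bar still held. It was released only once it was on its rest; the slope then measured 0.049 rad, about the 0.05 expected.
- **Sorting:** I put the worn roller in the larger grey bin.

The last top view showed one roller in the bin and two in the trough. The vial, label roll and sanitizer were within about 2 mm of their first positions, the green look-alikes showed at the same places, and the gripper was clear of everything. No check failed or disagreed. The wrist sensor read about 12 N at most after any move.

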